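# Add a slotted mass to the load-cell hanger

### The arm

A 7-joint arm with a two-finger parallel gripper is mounted at the origin on the work surface. World frame = base frame: x ahead of the robot, y to its left, z up, the work surface at z = 0. Lengths are in m, angles in rad, forces in N, time in s.
With the tool pointing down it reaches from about 0.35 to 0.9 m from the base axis. Payload 8.1 kg.
Tool frame: the origin (TCP) lies at the very end of the fingers, on their centre line; the grasp point (between the pads) lies 19 mm behind it (manip.grip_depth is the distance from the TCP to the grasp point, in m); z points along the fingers, y is the line along which they close (so a half turn about z gives the same grasp; the last joint's range is limited). The gripper opens to 85 mm and grips with 20 to 120 N. Pads are 22 mm wide; open, the fingers measure 114 mm over their backs; the gripper's body (76 mm by 85 mm) begins 54 mm behind the grasp point. The pads swing forward as they close: fully open they stand 13 mm farther back than shut.
Start: joints at [1.185, 0.434, 0.025, 1.573, -0.012, 1.134, -0.075], TCP at [0.174, -0.6, 0.196] pointing down, gripper open.
Joint ranges: [-2.62, 2.62], [-0.44, 2.09], [-1.27, 1.32], [0.08, 2.57], [-1.32, 4.46], [0.12, 2], [-2.74, 2.74]. Speed limits (rad/s): [2.22, 2.22, 3.01, 3.01, 3.14, 3.14, 3.14].

### API

Orientations are given as a rotation vector (axis times angle).
In Python, from workcell import manip, claw, get_state, camera, camera_params gives the robot as it stands. Calls block until the motion is done:
- manip.goto(position, orientation): joint-space move of the TCP to a pose.
- manip.line_to(position, rot=None, max_speed=0.15, threshold=None): straight line of the TCP; rot=None keeps the orientation; max_speed is the mean speed in m/s. With threshold (N) it stops when the force on the tool has changed by that much, and returns True; else False.
- manip.move_joints(angles): joint-space move.
- claw.ungrasp() and claw.clamp(): open the fingers fully, or close them until they stop; the grip force is fixed at half the most.
- manip.hold(seconds).
- manip.inverse_kinematics(position, orientation): joint angles nearest the present ones, or None.
- get_state(): the state.
- camera(name): name is "side" or "top" or "wrist"; returns (picture, depth): 384x512x3 uint8, red, green, blue; 384x512 float32, m along the optical axis (not along the pixel's ray), 0 where there is no reading.
- camera_params(name): a dict with "vertical_fov" (degrees; the focal length in pixels is half the picture's height over the tangent of half this angle, whatever the lens; pixels are square), "cx", "cy" (the principal point, pixels), "R" (3x3) and "t" (3): a world point X has camera coordinates R X + t. Camera axes: x right, y down, z forward; pixel columns grow to the right and rows downward; lengths in m; the calibration is good to about 2 mm. A picture is of the moment at which its call begins: read the wrist's pose just before it. camera_params takes no time and is no camera call; for the wrist camera it gives the pose at the moment of the call.
A pose or a line that the arm cannot do raises manip.IKError and nothing moves.
- manip.sign_off(): hands the job in; it is judged then, once.
The state is a dict: "t": time; "qpos": joint angles; "joint_vel": joint speeds; "tau": joint torques, N m; "ee_pos": TCP position; "eef_rot": TCP orientation; "contact_force": force on the tool from outside, world axes, zero at the start; "torque": the same for the moment, N m; "finger_gap": opening from 0.0 (shut) to 1.0 (fully open); "gripper_force": force on a finger pad.
Only numpy, scipy, OpenCV 4.12 (cv2) and the standard library are available. Lean on these libraries where they do the work, as an engineer would, in place of code of your own. Each camera call takes 0.05 s, during which the arm holds its last target. There are 200 camera calls.

### The job

Check weighing of the load cell: take the larger of the two slotted brass masses on the storage posts and add it to the hanger under the load cell, slot first past the thin upper stem and then down over the thick lower stem, until it lies flat on the small mass that already hangs there, with its slot turned roughly a quarter turn or more away from the slot of that small mass. Go gently, the load cell is delicate; let go of the mass, and leave the smaller spare mass, the photometer, the bottle and the vial as they stand.

Things in the scene. Friction and masses are not known exactly. Their poses are not given: they have to be found in the camera images.
- mass_center (a point): Centre (half-way up) of the loose mass to load: plain brass disc, 56 mm across, 16 mm thick, about 0.27 kg, with a 14 mm centre hole and a radial slot 9 mm wide from hole to rim, flared to 17 mm over the last 6 mm. Own +x points out through the slot's mouth, z up. It starts flat on a black storage post, slot within 45 degrees of straight away from the robot.
- mass_mouth (a point): Middle of that mass's slot mouth, at its rim, 28 mm from its centre.
- mass_on_center (a point): Centre of the smaller slotted mass that already hangs on the stem, resting on the pan: brass disc 44 mm in diameter, 14 mm thick, same hole and slot; own +x points out through its slot. It lies loose; its slot may face any way within about 90 degrees of +x.
- mass_on_mouth (a point): Middle of the slot mouth of the smaller, hanging mass, at its rim, 22 mm from its centre.
- stem_shoulder (a point): On the stem's vertical axis at its shoulder, 117 mm above the bench. The stem is rigid. Above: a thin neck, 6 mm thick, 101 mm up to the arm. Below: 12 mm thick (edge chamfered 1.2 mm) down to the pan. The slot passes only the neck; the hole has 1 mm play round the thick part. When the neck touches the back of the hole, the mass is 4 mm past the axis.
- seat (a point): Point on the stem's axis on the top of the small hanging mass, 90 mm above the bench and 27 mm below the shoulder: the underside of the loaded mass rests here, so its centre ends 8 mm higher.
- post_a: Storage post that holds the large mass: black, 35 mm high, 32 mm thick, on a foot 68 mm wide and 6 mm high; origin under its centre. A pin 8 mm thick stands 6 mm up from its top into the mass's centre hole, so lift the mass straight up.
- spare: The smaller spare slotted mass, 44 mm by 14 mm, lying on the other post (the same size, centre at least 0.11 m from the first); origin at the centre of its underside. Leave it there.
- photometer: Black hand photometer, 170 by 85 by 45 mm with a 22 mm high cell cap, lying on the bench; origin at the centre of its underside. Leave alone.
- reagent: Amber bottle, 60 mm in diameter, 120 mm high; origin at the centre of its underside. Leave alone.
- vial: Small glass vial, 24 mm in diameter, 59 mm high; origin at the centre of its underside. Leave alone.
- stand: Fixed load-cell stand; origin on the bench under the stem's axis, own +x from the stem to the column. Base plate 12 mm high, pan 36 mm wide with its top 76 mm up, horizontal arm 20 mm wide with its underside 218 mm up (its end 8 mm past the axis, load cell on top), column 20 mm thick 135 mm from the axis, 270 mm high.
Mind the look-alikes: they are no part of the job. What is shaped like the part that bears mass_center but green or white is not meant.

How it is judged:
By the outcome, as a careful person would: the job done as asked, in the order asked, and still so for the second after the job is handed in, with the robot touching nothing.
It also fails if it takes over 48 s, if anything falls off the work surface, if the arm or the gripper's body presses on something with over 40 N, if the wrist force passes 120 N, or if a joint passes its speed limit or range.

## Working session

There is one attempt and no reset: what is moved stays moved. The work goes in short steps, each a Python script; the robot and the scene stay as the last script left them, time stands still between calls to the robot, and variables do not carry over. Pictures are saved under pics/ and viewed, at most 10 in all, crops included, and the job is handed in when it is done.

```bash
ls; mkdir -p pics; python3 - <<'E'
from workcell import *
import cv2,numpy as np
s=get_state();print(s)
for n in ["side","top"]:
    im,d=camera(n);p=camera_params(n);print(n,p)
    cv2.imwrite(f"pics/{n}0.png",im[:,:,::-1]);np.savez(f"pics/{n}0.npz",im=im,d=d,**p)
E
```

```text
pics
{'t': 0.0, 'qpos': array([ 1.18539333,  0.43524332,  0.02499284,  1.57412474, -0.01157815,
        1.13399905, -0.07511805]), 'joint_vel': array([ 1.16232879e-05, -4.51625022e-04,  9.74394344e-04, -7.79776351e-04,
       -2.21232754e-04,  1.49591308e-03, -1.15210988e-03]), 'tau': array([ 6.71525668e-04, -6.70465708e+01,  1.02583822e+00, -3.16208482e+01,
        1.57843006e-02,  1.25249889e-02,  5.36814753e-05]), 'ee_pos': array([ 0.17416379, -0.59964083,  0.19480293]), 'eef_rot': array([-3.10869554e+00, -4.42373816e-01,  6.31825563e-04]), 'contact_force': array([0.54925037, 0.51730261, 0.72680926]), 'torque': array([-4.76076713e-02, -7.35484459e-02, -9.55298307e-05]), 'gripper_force': 0.0, 'finger_gap': 1.0034821504910856}
side {'vertical_fov': 57.60986556271669, 'cx': 258.79842964009214, 'cy': 186.85026271856208, 'R': array([[-0.93528888, -0.35370904, -0.01116384],
       [-0.26553693,  0.72229616, -0.63857529],
       [ 0.23393345, -0.59428795, -0.76947838]]), 't': array([0.47656655, 0.19619564, 0.9992305 ])}
top {'vertical_fov': 55.91202047007465, 'cx': 258.6767160805563, 'cy': 189.79134472544288, 'R': array([[ 1.42518838e-03, -9.99952510e-01, -9.64084638e-03],
       [-9.82244812e-01,  4.08789172e-04, -1.87603202e-01],
       [ 1.87598234e-01,  9.73704124e-03, -9.82197583e-01]]), 't': array([0.01072015, 0.54362337, 0.93464295])}
```

View pics/side0.png

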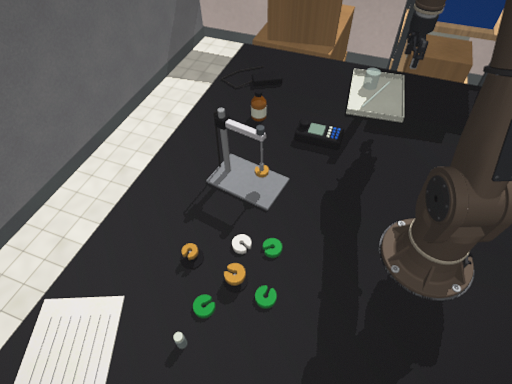

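View pics/top0.png

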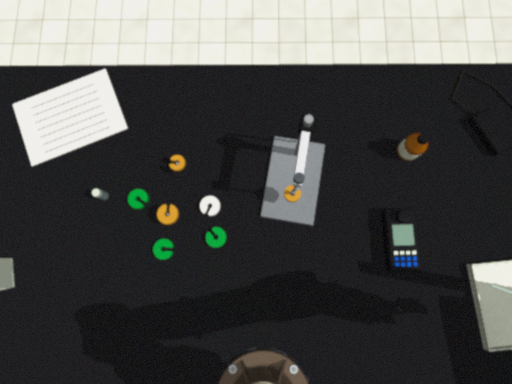

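The side view shows the large brass mass at about (234,274), the spare at (190,251), and the stem with the small mass at (262,170). In the top view the large mass is at (168,214) with its slot up, the spare at (177,162), the small hanging mass at (292,193), and the green and white decoys around.

```bash
cat > h.py <<'E'
import numpy as np,cv2
def cast(p,uv,z):
    f=192/np.tan(np.radians(p["vertical_fov"])/2);R=p["R"];t=p["t"]
    uv=np.atleast_2d(uv).astype(float)
    r=np.c_[(uv[:,0]-p["cx"])/f,(uv[:,1]-p["cy"])/f,np.ones(len(uv))]@R
    c=-R.T@t
    return c+r*((z-c[2])/r[:,2])[:,None]
def pts(p,d):
    f=192/np.tan(np.radians(p["vertical_fov"])/2)
    v,u=np.mgrid[:384,:512]
    X=np.stack([(u-p["cx"])/f*d,(v-p["cy"])/f*d,d],-1)-p["t"]
    return X@p["R"]
def proj(p,X):
    f=192/np.tan(np.radians(p["vertical_fov"])/2)
    c=np.atleast_2d(X)@p["R"].T+p["t"]
    return np.c_[c[:,0]/c[:,2]*f+p["cx"],c[:,1]/c[:,2]*f+p["cy"]]
def masks(im):
    h=cv2.cvtColor(im,cv2.COLOR_RGB2HSV)
    return {"brass":cv2.inRange(h,(8,110,90),(30,255,255)),"green":cv2.inRange(h,(50,100,50),(80,255,255)),"white":cv2.inRange(h,(0,0,170),(180,60,255))}
def blobs(m,amin=40):
    n,l,s,c=cv2.connectedComponentsWithStats(m)
    return [(l==i,s[i],c[i]) for i in range(1,n) if s[i][4]>=amin]
E
python3 - <<'E'
from h import *
for n in ["side","top"]:
    z=np.load(f"pics/{n}0.npz");P=pts(z,z["d"])
    for k,m in masks(z["im"]).items():
        for l,s,c in blobs(m):
            if s[4]>1500: continue
            q=P[l&(z["d"]>0)]
            if len(q)==0: continue
            print(n,k,c.round(1),s[4],"med",np.median(q,0).round(4),"lo",np.percentile(q,4,0).round(3),"hi",np.percentile(q,96,0).round(3))
    c=z["im"]
z=np.load("pics/top0.npz");s=np.load("pics/side0.npz")
a=cv2.resize(z["im"][90:230,240:340],None,fx=4,fy=4,interpolation=2)
b=cv2.resize(s["im"][100:240,200:300],None,fx=4,fy=4,interpolation=2)
cv2.imwrite("pics/crop1.png",np.hstack([a,b])[:,:,::-1])
E
```

```text
side brass [258.5 102.7] 157 med [ 0.6608 -0.401   0.0799] lo [ 0.643 -0.422  0.059] hi [ 0.685 -0.39   0.097]
side brass [261.7 171.1] 109 med [ 0.5238 -0.068   0.0886] lo [ 0.51  -0.15   0.012] hi [ 0.546 -0.054  0.092]
side brass [189.6 250.1] 200 med [0.6228 0.2409 0.0486] lo [0.603 0.22  0.035] hi [0.643 0.258 0.052]
side brass [234.7 273.3] 370 med [0.4777 0.2622 0.0506] lo [0.456 0.234 0.006] hi [0.502 0.286 0.054]
side green [272.1 247.2] 325 med [0.4177 0.1342 0.0153] lo [ 0.394  0.108 -0.   ] hi [0.443 0.159 0.019]
side green [265.1 296.6] 388 med [0.3858 0.2804 0.0156] lo [ 0.362  0.253 -0.   ] hi [0.411 0.303 0.019]
side green [203.4 305.8] 419 med [0.5268 0.3583 0.0157] lo [0.502 0.332 0.001] hi [0.551 0.382 0.019]
side white [217.6  46.6] 655 med [ 1.7171 -2.0954 -0.7507] lo [ 1.539 -2.227 -0.763] hi [ 1.905 -1.974 -0.739]
side white [357.8  93. ] 494 med [ 0.3299 -0.6882  0.0041] lo [ 0.247 -0.828  0.   ] hi [ 0.362 -0.597  0.025]
side white [372.8  72.2] 51 med [ 0.2879 -0.7661  0.0738] lo [ 0.265 -0.782  0.071] hi [ 0.31  -0.751  0.077]
side white [241.  125.9] 158 m
[... 847 characters left out ...]
78 0.1296 0.014 ] lo [ 0.393  0.105 -0.003] hi [0.445 0.157 0.018]
top green [162.7 248.8] 404 med [0.3853 0.2763 0.0138] lo [ 0.358  0.251 -0.003] hi [0.412 0.302 0.018]
top white [302.4 152.5] 387 med [ 0.5972 -0.0892  0.2367] lo [ 0.551 -0.125  0.011] hi [ 0.645 -0.076  0.24 ]
top white [ 95.5 192.1] 46 med [0.5364 0.4541 0.0579] lo [0.528 0.446 0.055] hi [0.545 0.463 0.061]
top white [209.7 204.8] 284 med [0.5094 0.1478 0.0146] lo [0.484 0.125 0.008] hi [0.53  0.173 0.018]
top white [494.4 274.3] 940 med [ 0.3191 -0.6331  0.0032] lo [ 0.283 -0.674 -0.   ] hi [ 0.349 -0.578  0.024]
top white [293.3 368.7] 44 med [ 0.0797 -0.0783  0.0146] lo [ 0.072 -0.087  0.012] hi [ 0.089 -0.07   0.018]
```

View pics/crop1.png

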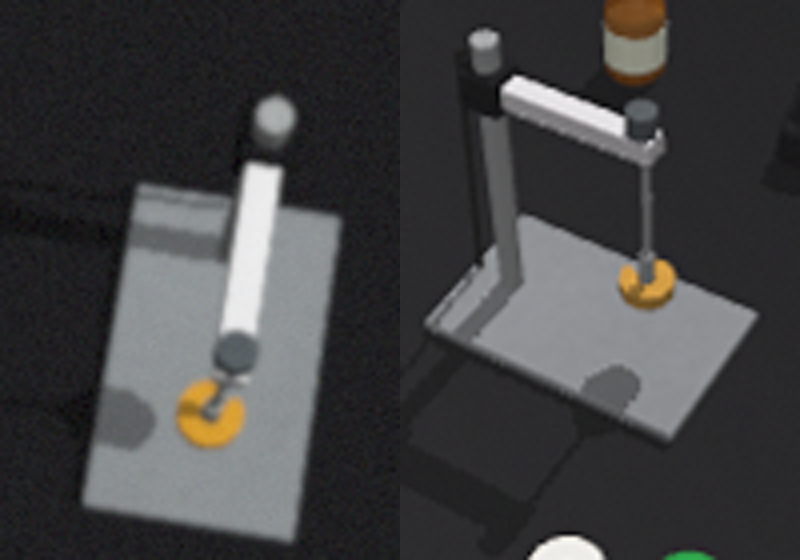

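The hanging mass is on the stem near (0.525,-0.074). In the top crop its slot isn't clear from the stem's shadow (dark notch at crop (185,408)), so I need a close wrist look. Next I check reachability and where the wrist camera sits.

```bash
cat >> h.py <<'E'
from scipy.spatial.transform import Rotation as Ro
def rot(a,e,flip=1):
    a=np.radians(a);e=np.radians(e)
    z=np.array([np.cos(e)*np.cos(a),np.cos(e)*np.sin(a),-np.sin(e)])
    y=flip*np.array([-np.sin(a),np.cos(a),0])
    return np.c_[np.cross(y,z),y,z]
def pose(g,a,e,flip=1,depth=.019):
    "TCP position and rotvec for grasp point g, heading a, down-tilt e (deg)"
    M=rot(a,e,flip)
    return np.asarray(g)+depth*M[:,2],Ro.from_matrix(M).as_rotvec()
E
python3 - <<'E'
from workcell import *
from h import *
s=get_state();p=camera_params("wrist")
M=Ro.from_rotvec(s["eef_rot"]).as_matrix()
print("cam in tool",M.T@(-p["R"].T@p["t"]-s["ee_pos"]),"axes(cols=cam xyz)\n",(M.T@p["R"].T).round(3),p["vertical_fov"],p["cx"],p["cy"],manip.grip_depth)
for nm,g in [("post",[.478,.262,.043]),("post up",[.478,.262,.15]),("stem",[.525,-.078,.15])]:
  for e in (30,40,50):
    for fl in (1,-1):
      r=[]
      for a in range(-120,121,15):
        q=manip.inverse_kinematics(*pose(g,a,e,fl))
        if q is not None: r.append((a,round(float(q[6]),1)))
      print(nm,e,fl,r)
z=np.load("pics/top0.npz");f=np.load("pics/side0.npz")
print((-z["R"].T@z["t"]),(-f["R"].T@f["t"]))
E
```

```text
cam in tool [ 0.06733798 -0.00061046 -0.17834333] axes(cols=cam xyz)
 [[ 0.001 -0.964 -0.267]
 [ 1.     0.001 -0.   ]
 [ 0.    -0.267  0.964]] 60.290592979500865 254.20986027357168 193.11786772252682 0.0187
post 30 1 [(-120, -1.5), (-105, -1.5), (-90, -1.5), (-75, -1.5), (-60, -1.5), (-45, -1.5), (-30, -1.5), (-15, -1.4), (60, -0.3), (75, -1.3), (90, -1.9), (105, -2.0), (120, -2.1)]
post 30 -1 [(-120, 1.6), (-105, 1.6), (-90, 1.6), (-75, 1.7), (-60, 1.7), (-45, 1.7), (-30, 1.7), (-15, 1.7), (60, 2.5), (75, 1.8), (90, 1.0), (105, 0.7), (120, 0.6)]
post 40 1 [(-120, -1.7), (-105, -1.7), (-90, -1.6), (-75, -1.5), (-60, -1.4), (-45, -1.4), (-30, -1.3), (-15, -1.3), (0, -1.2), (60, -0.4), (75, -1.4), (90, -2.0), (105, -2.1), (120, -2.2)]
post 40 -1 [(-120, 1.4), (-105, 1.5), (-90, 1.6), (-75, 1.6), (-60, 1.7), (-45, 1.7), (-30, 1.8), (-15, 1.8), (0, 1.8), (60, 2.4), (75, 1.7), (90, 0.8), (105, 0.5), (120, 0.5)]
post 50 1 [(-120, -1.7), (-105, -1.7), (-90, -1.6), (-75, -1.5), (-60, -1.4), (-45, -1.3), (-30, -1.2), (-15, -1.1), (0, -1.0), (15, -0.8), (30, -0.7), (45, -0.4), (60, -0.1), (75,
[... 1923 characters left out ...]
.1), (120, -2.0)]
stem 40 -1 [(-120, 1.7), (-105, 1.7), (-90, 1.8), (-75, 1.9), (-60, 2.0), (-45, 2.0), (-30, 1.9), (15, 2.0), (45, 0.8), (60, 0.6), (75, 0.6), (90, 0.6), (105, 0.6), (120, 0.7)]
stem 50 1 [(-120, -1.2), (-105, -1.1), (-90, -1.1), (-75, -1.0), (-60, -0.9), (-45, -0.8), (-30, -0.7), (-15, -0.7), (0, -0.6), (15, -2.2), (30, -2.7), (45, -2.4), (60, -2.4), (75, -2.3), (90, -2.2), (105, -2.2), (120, -2.1)]
stem 50 -1 [(-120, 1.7), (-105, 1.8), (-90, 2.0), (-75, 2.1), (-60, 2.2), (-45, 2.4), (-30, 2.2), (-15, 2.2), (0, 2.3), (15, 1.0), (30, 0.5), (45, 0.4), (60, 0.4), (75, 0.4), (90, 0.5), (105, 0.6), (120, 0.7)]
[0.35861859 0.00139676 1.02009289] [0.26407114 0.62068519 0.89949227]
```

```bash
cat >> h.py <<'E'
def look(t,a,e,d):
    M=rot(a,e,-1)
    off=np.array([.0673,-.0006,-.1783])+d*np.array([-.267,0,.964])
    return np.asarray(t)-M@off,Ro.from_matrix(M).as_rotvec()
def snap(n,name):
    from workcell import camera,camera_params
    p=camera_params(n);im,d=camera(n)
    cv2.imwrite(f"pics/{name}.png",im[:,:,::-1]);np.savez(f"pics/{name}.npz",im=im,d=d,**p)
E
python3 - <<'E'
from workcell import *
from h import *
r=pose([0,0,0],-60,40,-1)[1]
for n,pp in [("wp",([.33,.12,.33],r)),("stem",look([.527,-.077,.095],-60,40,.27)),("post",look([.478,.262,.05],-30,45,.27))]:
    manip.goto(*pp); s=get_state(); print(n,s["t"],s["ee_pos"],pp[0],s["qpos"].round(2),s["contact_force"].round(1))
    if n!="wp": manip.hold(.15); snap("wrist","w_"+n)
a=cv2.imread("pics/w_stem.png");b=cv2.imread("pics/w_post.png")
cv2.imwrite("pics/w2.png",np.hstack([a[:,56:456],b[:,56:456]]))
E
```

```text
wp 2.8417 [0.33025564 0.11948954 0.32985948] [0.33, 0.12, 0.33] [-0.36  0.28 -1.07  1.98  0.7   1.82  2.04] [ 0.3 -0.3 -0.4]
stem 3.9417 [ 0.49682281 -0.02442114  0.15194541] [ 0.4966197  -0.02557978  0.15136508] [-0.09  0.54 -0.84  2.21  1.18  1.43  1.98] [ 0.1 -0.5 -0.2]
post 5.325 [0.43117633 0.28740765 0.11148719] [0.43043097 0.28877117 0.11135566] [-0.55  0.71 -1.01  2.1   1.21  1.54  1.94] [-0.2  0.4  0.1]
```

View pics/w2.png

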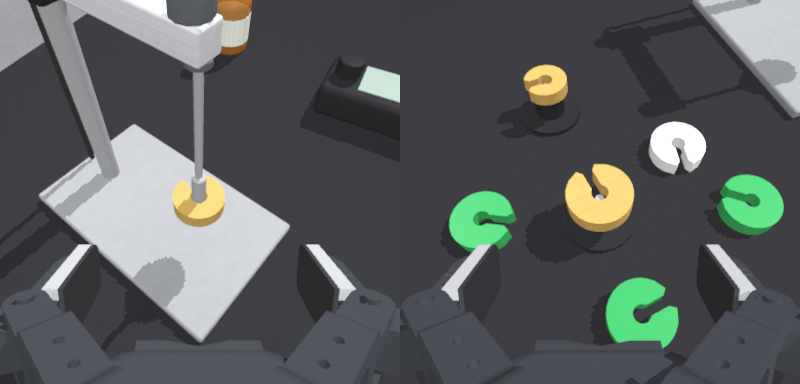

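The left half (wrist view at the stem) shows the stem at col ~199, the small mass at (199,198) and its slot going up-left to about (187,183). The right half shows the large mass at (599,196) on its post with the slot mouth at about (590,172), and all decoys flat on the bench.

```bash
cat >> h.py <<'E'
def disc(z,guess,ztop,R):
    """centre and slot heading of a disc's top face from brass mask + depth"""
    m=cv2.inRange(cv2.cvtColor(z["im"],cv2.COLOR_RGB2HSV),(8,70,60),(32,255,255))>0
    P=pts(z,z["d"]); m&=(np.linalg.norm(P[...,:2]-guess,axis=-1)<R+.012)&(abs(P[...,2]-ztop)<.005)
    v,u=np.nonzero(m)
    W=cast(z,np.c_[u,v],ztop)[:,:2]
    h=cv2.convexHull(W.astype(np.float32))[:,0]
    from scipy.optimize import least_squares
    c=least_squares(lambda c:np.linalg.norm(h-c,axis=1)-R,h.mean(0),loss="soft_l1",f_scale=.0005).x
    Q=W-c;rr=np.linalg.norm(Q,axis=1);an=np.degrees(np.arctan2(Q[:,1],Q[:,0]))
    H=np.histogram(an[(rr>.3*R)&(rr<.95*R)],np.arange(-180,181,10))[0]
    (_,rad)=cv2.minEnclosingCircle(W.astype(np.float32))
    return c,rad,np.median(P[m][:,2]),H
E
python3 - <<'E'
from h import *
for n,g,zt,R in [("w_post",[.478,.262],.051,.028),("w_stem",[.525,-.077],.090,.022),("top0",[.478,.262],.051,.028),("side0",[.478,.262],.051,.028),("top0",[.525,-.077],.090,.022),("side0",[.525,-.077],.090,.022)]:
    z=np.load(f"pics/{n}.npz");c,r,zz,H=disc(z,g,zt,R)
    print(n,c.round(4),"R",round(r,4),"z",zz.round(4),H if n[0]=="w" else "")
# stem: neck centre by column brightness at rows
z=np.load("pics/w_stem.npz");g=cv2.cvtColor(z["im"],cv2.COLOR_RGB2GRAY).astype(float)
for r in (100,130,160,185,190):
    row=g[r,240:272];w=np.clip(row-75,0,None);w[np.arange(32)<5]=0;print(r,row.astype(int))
P=pts(z,z["d"])
print(P[100:175:15,255].round(4), P[183:195:3,255].round(4))
E
```

```text
w_post [0.4769 0.2598] R 0.029 z 0.0507 [81 80 79 73 76 77 71 71 73 63 70 65 66 67 66 62 27  0  5 54 66 71 70 67
 77 75 78 74 76 78 82 80 76 87 81 78]
w_stem [ 0.5261 -0.075 ] R 0.0235 z 0.0897 [45 42 44 36 41 41 38 35 32 16  0  0  0  0  0 15 32 39 40 39 38 44 41 45
 42 48 41 45 47 43 47 45 44 47 39 42]
top0 [0.48   0.2588] R 0.0286 z 0.0499 
side0 [0.4802 0.2605] R 0.0285 z 0.0511 
top0 [ 0.5283 -0.076 ] R 0.022 z 0.089 
side0 [ 0.529  -0.0737] R 0.023 z 0.0896 
100 [ 64  65  65  65  65  65  65  64  69 103 142 147 149 150 150 152 150 145
 143 134  65  65  65  65  65  65  65  63  64  65  65  65]
130 [ 65  65  65  65  65  64  65  63  64  86 128 146 149 149 151 152 148 145
 134 104  65  65  64  65  65  65  64  66  65  64  65  64]
160 [219 219 218 218 216 202 159 117  64  67 102 143 148 150 151 151 149 146
 133  87  64  65  65  65  64  65  66  64  64  65  65  64]
185 [226 225 226 226 225 218 209 171 141 145 148 149 150 150 150 149 149 149
 148 146 143 166 208 224 225 225 225 226 226 226 227 227]
190 [224 224 224 224 224 224 225 199 140 145 147 149 150 150 150 149 148 149
 149 145 143 168 210 225 225 225 226 226 226 227 227 227]
[[ 0.5257 -0.0748  0.1919]
 [ 0.5258 -0.075   0.1804]
 [ 0.5253 -0.0741  0.1688]
 [ 0.5254 -0.0743  0.1548]
 [ 0.5254 -0.0744  0.1392]] [[ 0.524  -0.072   0.1156]
 [ 0.5239 -0.0718  0.1119]
 [ 0.5243 -0.0725  0.1069]
 [ 0.524  -0.0719  0.1036]]
```

Large mass: centre about (0.478,0.260), slot heading −3.5°. Stem: about (0.527,−0.075), with the small mass's slot near −35…−45°. Plan: grasp at heading 0° tilted 40°, then insert from the −y side with the slot at about +80°. I check the kinematics for that first.

```bash
python3 - <<'E'
from workcell import *
from h import *
st=np.array([.527,-.075])
print("now",get_state()["qpos"].round(2))
for e in (35,40,45):
  for n,g,a in [("pre",[.478-.08*np.cos(np.radians(e)),.26,.043+.08*np.sin(np.radians(e))],-3.5),("grasp",[.478,.26,.043],-3.5),("lift",[.478,.26,.15],-3.5)]+[(f"ins{h} {b}",[*(st-b*np.array([np.cos(np.radians(h)),np.sin(np.radians(h))])),zz],h) for h in (60,70,80,90) for b,zz in ((.05,.133),(0,.098))]:
    q=manip.inverse_kinematics(*pose(g,a,e,-1,.024)); print(e,n,None if q is None else q.round(2))
E
```

```text
now [-0.55  0.71 -1.01  2.1   1.21  1.54  1.94]
35 pre [-0.69  0.79 -0.93  2.54  1.62  1.56  1.67]
35 grasp [-0.58  0.89 -0.8   2.48  1.86  1.54  1.72]
35 lift [-0.41  0.62 -1.01  2.44  1.68  1.42  2.  ]
35 ins60 0.05 [ 1.34  0.8  -0.88  2.   -0.56  0.75  0.54]
35 ins60 0 [ 1.25  0.86 -0.87  2.04 -0.62  0.61  0.59]
35 ins70 0.05 [ 1.18  0.79 -0.7   1.86 -0.56  0.97  0.63]
35 ins70 0 [ 1.21  0.91 -0.88  1.91 -0.42  0.77  0.49]
35 ins80 0.05 [ 1.11  0.85 -0.7   1.72 -0.43  1.12  0.59]
35 ins80 0 [ 1.05  0.88 -0.7   1.8  -0.47  0.99  0.62]
35 ins90 0.05 [ 1.03  0.91 -0.71  1.58 -0.33  1.27  0.59]
35 ins90 0 [ 0.99  0.92 -0.71  1.67 -0.35  1.14  0.61]
40 pre [-0.55  0.71 -1.01  2.5   1.61  1.44  1.83]
40 grasp [-0.47  0.84 -0.87  2.45  1.84  1.43  1.85]
40 lift [-0.29  0.58 -1.07  2.4   1.64  1.31  2.13]
40 ins60 0.05 [ 1.31  0.74 -0.88  2.   -0.5   0.73  0.45]
40 ins60 0 [ 1.21  0.8  -0.87  2.05 -0.55  0.58  0.47]
40 ins70 0.05 [ 1.15  0.73 -0.7   1.87 -0.51  0.93  0.56]
40 ins70 0 [ 1.18  0.85 -0.88  1.92 -0.37  0.75  0.4 ]
40 ins80 0.05 [ 1.09  0.79 -0.7   1.74 -0.39  1.08  0.54]
40 ins80 0 [ 1.02  0.82 -0.7   1.81 -0.43  0.95  0.56]
40 ins90 0.05 [ 1.01  0.85 -0.71  1.6  -0.29  1.23  0.55]
40 ins90 0 [ 0.96  0.87 -0.71  1.7  -0.32  1.09  0.57]
45 pre [-0.4   0.65 -1.08  2.46  1.58  1.33  1.99]
45 grasp [-0.36  0.79 -0.94  2.42  1.8   1.32  1.97]
45 lift [-0.18  0.55 -1.13  2.35  1.57  1.21  2.27]
45 ins60 0.05 [ 1.16  0.62 -0.7   2.01 -0.61  0.76  0.51]
45 ins60 0 [ 1.17  0.74 -0.87  2.04 -0.46  0.56  0.33]
45 ins70 0.05 [ 1.12  0.68 -0.7   1.88 -0.46  0.9   0.48]
45 ins70 0 [ 1.14  0.8  -0.88  1.93 -0.3   0.72  0.31]
45 ins80 0.05 [ 1.06  0.74 -0.7   1.76 -0.34  1.04  0.49]
45 ins80 0 [ 0.99  0.77 -0.7   1.83 -0.38  0.91  0.49]
45 ins90 0.05 [ 0.99  0.8  -0.71  1.63 -0.25  1.18  0.51]
45 ins90 0 [ 0.94  0.82 -0.7   1.72 -0.28  1.05  0.51]
```

```bash
python3 - <<'E'
from workcell import *
from h import *
e=40;c=np.array([.478,.260,.043]);a=-3.5
z=rot(a,e,-1)[:,2]
manip.goto(*pose(c-.08*z,a,e,-1,.024))
p,r=pose(c,a,e,-1,.024)
f=manip.line_to(p,r,.08,threshold=8)
s=get_state();print("at",f,s["t"],(s["ee_pos"]-p).round(4),s["contact_force"].round(1))
if not f:
    claw.clamp();s=get_state();print("clamp",s["t"],s["finger_gap"],s["gripper_force"],s["contact_force"].round(1))
    manip.line_to(p+[0,0,.10],r,.1);manip.hold(.1);s=get_state();print("lift",s["t"],s["ee_pos"].round(4),s["finger_gap"],s["contact_force"].round(1),s["qpos"].round(2))
    snap("wrist","w_grip")
for w,h in [([.33,.05,.33],0),([.33,.0,.33],20),([.33,-.1,.30],40),([.36,-.15,.28],50),([.4,-.2,.25],70),([.45,-.2,.22],85)]:
    q=manip.inverse_kinematics(*pose(w,h,40,-1,.024));print(w,h,None if q is None else q.round(2))
E
```

```text
at False 7.1583 [-0.0002  0.0003  0.0003] [ 0.2 -0.2 -0.3]
clamp 7.825 0.4098883534210935 78.24722655583173 [-13.4  -4.5  19.1]
lift 9.075 [0.4961 0.2587 0.1267] 0.3841315215029164 [ 0.3  0.8 -2.7] [-0.34  0.57 -1.01  2.4   1.65  1.28  2.1 ]
[0.33, 0.05, 0.33] 0 None
[0.33, 0.0, 0.33] 20 None
[0.33, -0.1, 0.3] 40 [-0.08 -0.22  1.01  2.39 -0.8   1.08  0.51]
[0.36, -0.15, 0.28] 50 [ 1.87  0.36 -1.06  2.1  -0.64  1.08  0.5 ]
[0.4, -0.2, 0.25] 70 [ 1.61  0.68 -1.06  1.8  -0.27  1.23  0.36]
[0.45, -0.2, 0.22] 85 [ 1.39  0.86 -1.07  1.6  -0.1   1.36  0.34]
```

View pics/w_grip.png

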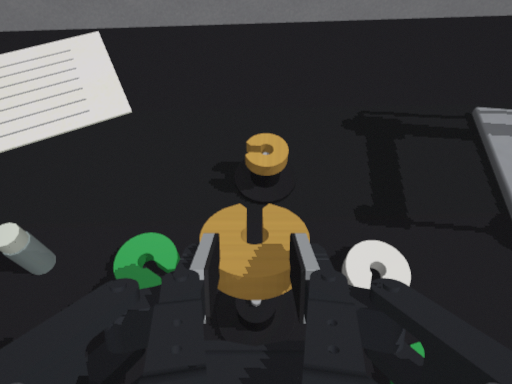

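The wrist view shows the mass held off the post (the post is at (256,300)). The disc (cols 200–310) is wider than the pad gap (about 208–300), so the pads grip it on a chord behind its centre. I check the mass's pose in the hand from depth.

```bash
python3 - <<'E'
from h import *
from workcell import *
z=np.load("pics/w_grip.npz");P=pts(z,z["d"])
m=cv2.inRange(cv2.cvtColor(z["im"],cv2.COLOR_RGB2HSV),(8,70,60),(32,255,255))>0
m[:195]=0;m&=z["d"]>0
# top face: bright orange rows 205-245
Q=P.copy()
v,u=np.nonzero(m)
sel=m.copy()
n=cv2.cvtColor(z["im"],cv2.COLOR_RGB2HSV)[...,2]
for r in range(205,300,8):
    cc=np.nonzero(m[r])[0]; print(r,cc.min() if len(cc) else 0,cc.max() if len(cc) else 0,P[r,225].round(4),n[r,225],P[r,285].round(4))
s=get_state();print(s["ee_pos"],s["finger_gap"],s["gripper_force"],s["t"])
E
```

```text
205 231 277 [ 0.5906  0.2843 -0.0007] 34 [ 0.5871  0.2212 -0.0011]
213 214 294 [0.4986 0.2754 0.1352] 177 [0.4964 0.2421 0.1354]
221 206 303 [0.4927 0.2754 0.1366] 181 [0.4899 0.2431 0.1381]
229 201 307 [0.4858 0.2752 0.1403] 180 [0.4843 0.2438 0.1396]
237 199 309 [0.4799 0.2751 0.1428] 177 [0.4786 0.2446 0.1416]
245 219 289 [0.475  0.2751 0.1436] 175 [0.4735 0.2453 0.1431]
253 219 289 [0.4701 0.275  0.145 ] 181 [0.4681 0.2462 0.1457]
261 219 289 [0.4645 0.2748 0.1485] 179 [0.4633 0.2468 0.1474]
269 219 290 [0.4602 0.2748 0.1497] 178 [0.4587 0.2475 0.1491]
277 219 289 [0.4579 0.2751 0.1457] 118 [0.456  0.2476 0.1463]
285 218 291 [0.4559 0.2755 0.1404] 115 [0.454  0.2474 0.141 ]
293 225 284 [0.454  0.2759 0.1346] 84 [0.4924 0.2325 0.0056]
[0.49611103 0.2587634  0.12680793] 0.3804004738376911 84.91823648801073 9.125
```

The mass pivoted nose-down by about 21°, so the pads hold it behind its centre. I project the tool points to see where the pads really are before setting it back to re-grip.

```bash
python3 - <<'E'
from h import *
from workcell import *
z=np.load("pics/w_grip.npz");P=pts(z,z["d"]);s=get_state()
M=Ro.from_rotvec(s["eef_rot"]).as_matrix()
for k in (0,.01,.019,.03,.045):
    for y in (0,.0163,-.0163): print(k,y,proj(z,s["ee_pos"]+M@[0,y,-k]).round(0))
# tool coords of finger surfaces seen
for r,c in [(240,205),(260,207),(290,210),(240,212),(270,212),(300,214),(310,200),(250,198),(240,296),(260,300),(290,300)]:
    print((r,c),((P[r,c]-s["ee_pos"])@M).round(4),z["im"][r,c])
print("pin",cast(z,[256,300],.041))
E
```

```text
0 0 [[255. 223.]]
0 0.0163 [[283. 223.]]
0 -0.0163 [[227. 223.]]
0.01 0 [[255. 229.]]
0.01 0.0163 [[285. 229.]]
0.01 -0.0163 [[225. 229.]]
0.019 0 [[255. 236.]]
0.019 0.0163 [[287. 236.]]
0.019 -0.0163 [[224. 236.]]
0.03 0 [[255. 245.]]
0.03 0.0163 [[289. 245.]]
0.03 -0.0163 [[222. 244.]]
0.045 0 [[255. 259.]]
0.045 0.0163 [[292. 259.]]
0.045 -0.0163 [[219. 259.]]
(240, 205) [ 0.011  -0.0212 -0.0498] [142 144 148]
(260, 207) [ 0.0105 -0.018  -0.067 ] [37 37 38]
(290, 210) [ 0.0006 -0.0167 -0.0713] [27 27 29]
(240, 212) [ 0.0106 -0.0184 -0.0489] [104 107 109]
(270, 212) [ 0.0045 -0.0168 -0.0635] [28 29 29]
(300, 214) [-0.0098 -0.0167 -0.0618] [28 28 29]
(310, 200) [ 0.0167 -0.0141 -0.1063] [39 40 44]
(250, 198) [ 0.0104 -0.0228 -0.0582] [141 145 147]
(240, 296) [ 0.0104  0.0173 -0.0485] [79 81 83]
(260, 300) [ 0.0106  0.0165 -0.0671] [35 34 36]
(290, 300) [ 0.0018  0.016  -0.0732] [25 24 26]
pin [[0.47742728 0.25901617 0.041     ]]
```

The pad front ends measure about 46 mm behind the reported TCP (pad centre at tool z ≈ −0.058), so I gripped about 38 mm short. I lower the mass back onto the pin, open, and check.

```bash
python3 - <<'E'
from h import *
from workcell import *
s=get_state();p=s["ee_pos"];r=s["eef_rot"]
manip.line_to(p+[0,0,-.08],None,.12)
f=manip.line_to(p+[0,0,-.0995],None,.04,threshold=15)
s=get_state();print(f,s["t"],s["ee_pos"]-p,s["contact_force"].round(1))
claw.ungrasp();s=get_state();print(s["t"],s["finger_gap"],s["contact_force"].round(1))
M=Ro.from_rotvec(s["eef_rot"]).as_matrix()
manip.line_to(s["ee_pos"]-.03*M[:,2],None,.12);manip.hold(.1)
snap("wrist","w_back");s=get_state();print(s["t"])
M=Ro.from_rotvec(s["eef_rot"]).as_matrix()
z=np.load("pics/w_back.npz");P=(pts(z,z["d"])-s["ee_pos"])@M
near=(z["d"]>0)&(P[...,2]<-.03)&(abs(P[...,0])<.0125)&(abs(P[...,1])<.06)&(abs(P[...,1])>.03)
q=P[near];print("pad region z",np.percentile(q[:,2],[50,95,99]).round(4),"y inner",np.percentile(abs(q[:,1]),[1,50]).round(4))
c,R,zz,H=disc(z,[.4774,.2594],.051,.028);print(c,R,zz,H)
for g,a in [([.4774,.2594,.043],-3.5),([.4774,.2594,.15],-3.5),([.523,-.125,.133],85),([.527,-.075,.098],85),([.45,-.2,.22],85),([.36,-.15,.28],50),([.33,-.1,.3],40)]:
    for e in (35,40):
        q=manip.inverse_kinematics(*pose(g,a,e,-1,.062));print(e,g,None if q is None else q.round(2))
E
```

```text
True 10.4083 [ 6.88577606e-05  2.94498328e-04 -9.70299260e-02] [-3.2 -0.   4.3]
10.975 1.0042121857086246 [-0.5  0.1  0.2]
11.525
pad region z [-0.0966 -0.0573 -0.0519] y inner [0.038  0.0469]
[0.48034336 0.26028693] 0.029222743585705757 0.05078011048022542 [166 166 164 159 157 154 147 144 140 135 134 129 128 124 119 102  38   0
   3  89 115 123 126 130 130 134 140 141 148 152 155 162 163 164 167 169]
35 [0.4774, 0.2594, 0.043] [-0.5   0.95 -0.78  2.44  1.97  1.55  1.77]
40 [0.4774, 0.2594, 0.043] [-0.42  0.9  -0.83  2.42  1.94  1.43  1.87]
35 [0.4774, 0.2594, 0.15] [-0.39  0.67 -0.93  2.42  1.79  1.39  2.  ]
40 [0.4774, 0.2594, 0.15] [-0.31  0.62 -0.97  2.38  1.73  1.27  2.11]
35 [0.523, -0.125, 0.133] [ 1.22  1.07 -1.07  1.69 -0.05  1.07  0.28]
40 [0.523, -0.125, 0.133] [ 1.2   1.01 -1.07  1.71 -0.    1.04  0.23]
35 [0.527, -0.075, 0.098] [ 1.17  1.11 -1.07  1.76 -0.02  0.93  0.25]
40 [0.527, -0.075, 0.098] [ 1.15  1.05 -1.07  1.78  0.03  0.9   0.19]
35 [0.45, -0.2, 0.22] [ 1.38  0.92 -1.07  1.65 -0.13  1.3   0.36]
40 [0.45, -0.2, 0.22] [ 1.37  0.87 -1.07  1.67 -0.1   1.27  0.34]
35 [0.36, -0.15, 0.28] [ 1.81  0.45 -1.05  2.17 -0.71  0.98  0.56]
40 [0.36, -0.15, 0.28] [ 1.79  0.38 -1.05  2.15 -0.67  0.97  0.5 ]
35 [0.33, -0.1, 0.3] [ 2.01  0.19 -1.08  2.35 -0.97  1.05  0.72]
40 [0.33, -0.1, 0.3] [-0.17 -0.15  1.06  2.44 -0.91  1.03  0.61]
```

View pics/w_back.png

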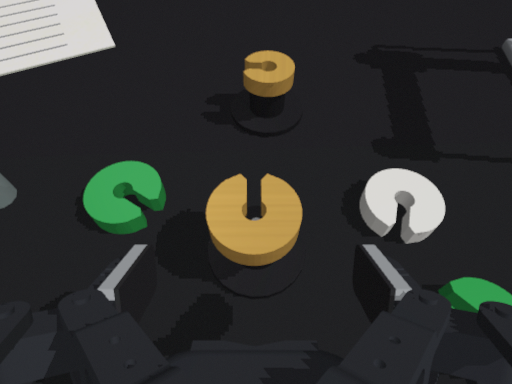

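The mass is flat on its post again (pin visible in the hole at (256,218)), and the open pads' front ends are at tool z ≈ −0.052. I re-grip with the mass centre 62 mm behind the reported TCP.

```bash
python3 - <<'E'
from h import *
from workcell import *
e=40;a=-3.;c=np.array([.4795,.260,.043])
p,r=pose(c,a,e,-1,.062)
f=manip.line_to(p,r,.08,threshold=10)
s=get_state();print(f,s["t"],(s["ee_pos"]-p).round(4),s["contact_force"].round(1))
if not f:
    claw.clamp();s=get_state();print("clamp",s["t"],s["finger_gap"],s["contact_force"].round(1))
    manip.line_to(p+[0,0,.09],r,.12);manip.hold(.1);s=get_state();print("lift",s["t"],s["finger_gap"],s["contact_force"].round(1),s["qpos"].round(2))
    snap("wrist","w_grip2")
    M=Ro.from_rotvec(s["eef_rot"]).as_matrix()
    z=np.load("pics/w_grip2.npz");P=pts(z,z["d"]);T=(P-s["ee_pos"])@M
    m=(cv2.inRange(cv2.cvtColor(z["im"],cv2.COLOR_RGB2HSV),(8,70,60),(32,255,255))>0)&(z["d"]>0)&(P[...,2]>.1)
    v,u=np.nonzero(m);q=P[m];print(len(q),"u",u.min(),u.max(),"v",v.min(),v.max(),"z pct",np.percentile(q[:,2],[2,25,50,75,98]).round(4))
    t=q[q[:,2]>np.median(q[:,2])-.006]
    A=np.c_[t[:,:2],np.ones(len(t))];k=np.linalg.lstsq(A,t[:,2],rcond=None)[0];print("slopes deg",np.degrees(np.arctan(k[:2])).round(1))
    c2,R2,zz,H=disc(z,c[:2],np.median(t[:,2]),.028);print(c2,R2,zz,H,"TCP",s["ee_pos"])
E
```

```text
False 12.5583 [-0.0002  0.0002  0.0002] [ 0.5 -0.7  0.2]
clamp 12.9583 0.6421789137793976 [-4.4 -1.6  6.1]
lift 13.9583 0.6409270428067135 [ 0.1  0.3 -3. ] [-0.33  0.66 -0.93  2.4   1.78  1.28  2.07]
14862 u 180 328 v 207 346 z pct [0.1324 0.1389 0.1393 0.1398 0.1406]
slopes deg [-0.4  0.1]
[0.48144553 0.2601136 ] 0.02848263457417488 0.13936372036033357 [473 473 463 448 444 420 402 383 368 351 336 326 311 304 295 250  71   0
   4 204 285 305 307 320 332 349 360 380 394 413 432 445 459 470 477 481] TCP [0.52664863 0.25722371 0.09213166]
```

View pics/w_grip2.png

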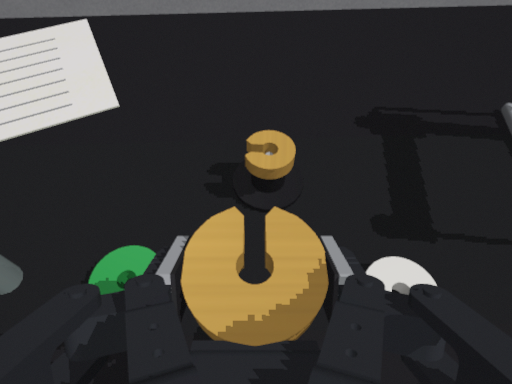

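The mass now hangs flat and level between the pads, centred at (255,265), slot straight ahead. I look for via-points towards the −y side of the stem.

```bash
python3 - <<'E'
from h import *
from workcell import *
print(get_state()["qpos"].round(2))
for g,hs in [([.40,.15,.2],(-3,10,20)),([.40,.05,.2],(0,10,20,30,40)),([.38,-.03,.2],(10,20,30,40,50)),([.40,-.1,.2],(20,30,40,50,60,70)),([.42,-.18,.18],(50,60,70,85)),([.52,-.15,.135],(85,))]:
    for h in hs:
        q=manip.inverse_kinematics(*pose(g,h,40,-1,.062));print(g,h,None if q is None else q.round(2))
E
```

```text
[-0.33  0.66 -0.93  2.4   1.78  1.28  2.07]
[0.4, 0.15, 0.2] -3 None
[0.4, 0.15, 0.2] 10 None
[0.4, 0.15, 0.2] 20 None
[0.4, 0.05, 0.2] 0 None
[0.4, 0.05, 0.2] 10 None
[0.4, 0.05, 0.2] 20 None
[0.4, 0.05, 0.2] 30 None
[0.4, 0.05, 0.2] 40 None
[0.38, -0.03, 0.2] 10 None
[0.38, -0.03, 0.2] 20 None
[0.38, -0.03, 0.2] 30 None
[0.38, -0.03, 0.2] 40 None
[0.38, -0.03, 0.2] 50 [ 1.5   0.44 -1.04  2.42 -1.03  0.58  0.75]
[0.4, -0.1, 0.2] 20 None
[0.4, -0.1, 0.2] 30 None
[0.4, -0.1, 0.2] 40 [ 1.6   0.47 -1.03  2.38 -1.03  0.53  0.7 ]
[0.4, -0.1, 0.2] 50 [ 1.58  0.54 -1.04  2.28 -0.74  0.63  0.55]
[0.4, -0.1, 0.2] 60 [ 1.54  0.61 -1.05  2.18 -0.53  0.74  0.46]
[0.4, -0.1, 0.2] 70 [ 1.48  0.68 -1.06  2.09 -0.38  0.86  0.42]
[0.42, -0.18, 0.18] 50 [ 1.62  0.71 -1.05  2.12 -0.45  0.67  0.36]
[0.42, -0.18, 0.18] 60 [ 1.57  0.77 -1.06  2.02 -0.3   0.81  0.32]
[0.42, -0.18, 0.18] 70 [ 1.51  0.82 -1.06  1.92 -0.19  0.96  0.32]
[0.42, -0.18, 0.18] 85 [ 1.41  0.89 -1.07  1.79 -0.07  1.17  0.36]
[0.52, -0.15, 0.135] 85 [ 1.23  1.02 -1.07  1.67  0.01  1.09  0.24]
```

```bash
python3 - <<'E'
from h import *
from workcell import *
for g,h in [([.40,.15,.25],10),([.37,.05,.28],20),([.37,-.05,.28],35),([.38,-.15,.25],60)]:
  for e in (60,75,88):
    q=manip.inverse_kinematics(*pose(g,h,e,-1,.062));print(g,h,e,None if q is None else q.round(2))
E
```

```text
[0.4, 0.15, 0.25] 10 60 [ 0.55 -0.09 -1.08  2.35  0.29  0.36 -2.19]
[0.4, 0.15, 0.25] 10 75 [-0.4  -0.01 -0.16  2.21  0.15  0.7  -2.06]
[0.4, 0.15, 0.25] 10 88 [-1.53  0.13  1.19  2.12 -0.14  0.95 -1.66]
[0.37, 0.05, 0.28] 20 60 [ 0.92 -0.3  -0.79  2.38 -0.79  0.63 -0.56]
[0.37, 0.05, 0.28] 20 75 [ 0.97 -0.16 -1.01  2.2  -0.3   0.8  -1.09]
[0.37, 0.05, 0.28] 20 88 [ 0.08 -0.   -0.34  2.09 -0.    1.02 -1.49]
[0.37, -0.05, 0.28] 35 60 [-0.05 -0.19  0.36  2.36 -0.55  0.71 -0.27]
[0.37, -0.05, 0.28] 35 75 [ 1.6  -0.1  -1.27  2.14 -0.39  0.91 -0.4 ]
[0.37, -0.05, 0.28] 35 88 [ 0.36  0.   -0.34  2.08 -0.02  1.03 -0.93]
[0.38, -0.15, 0.25] 60 60 [ 1.53  0.33 -1.05  2.06 -0.3   0.93  0.16]
[0.38, -0.15, 0.25] 60 75 [ 0.94  0.14 -0.53  2.06 -0.24  0.94  0.03]
[0.38, -0.15, 0.25] 60 88 [-0.79  0.09  1.18  2.13 -0.15  0.97 -0.05]
```

```bash
python3 - <<'E'
from h import *
from workcell import *
q0=get_state()["qpos"].copy();qa=q0.copy();qa[1]-=.35
qc=np.array(manip.inverse_kinematics(*pose([.40,-.1,.2],70,40,-1,.062)));qb=qc.copy();qb[1]-=.3
path=[qa]+[qa+(qb-qa)*k/6 for k in range(1,7)]
for q in path:
    manip.move_joints(q);s=get_state();M=Ro.from_rotvec(s["eef_rot"]).as_matrix()
    g=s["ee_pos"]-.062*M[:,2]
    print(round(s["t"],2),"tcp",s["ee_pos"].round(3),"mass",g.round(3),"zdir",M[:,2].round(2),s["finger_gap"].round(3),s["contact_force"].round(1))
    if min(g[2],s["ee_pos"][2])<.1 or (max(g[0],s["ee_pos"][0])>.46 and s["ee_pos"][1]<.06): print("STOP");break
E
```

```text
Traceback (most recent call last):
AttributeError: 'float' object has no attribute 'round'
```

```bash
python3 - <<'E'
from h import *
from workcell import *
qa=get_state()["qpos"].copy();print(get_state()["ee_pos"],get_state()["t"])
qc=np.array(manip.inverse_kinematics(*pose([.40,-.1,.2],70,40,-1,.062)));qb=qc.copy();qb[1]-=.3
print(qa.round(2),qc.round(2))
for q in [qa+(qb-qa)*k/6 for k in range(1,7)]:
    manip.move_joints(q);s=get_state();M=Ro.from_rotvec(s["eef_rot"]).as_matrix()
    g=s["ee_pos"]-.062*M[:,2]
    print(round(s["t"],2),"tcp",s["ee_pos"].round(3),"mass",g.round(3),"zdir",M[:,2].round(2),s["finger_gap"],s["contact_force"].round(1))
    if min(g[2],s["ee_pos"][2])<.1 or (max(g[0],s["ee_pos"][0])>.46 and s["ee_pos"][1]<.06): print("STOP");break
E
```

```text
[0.55150412 0.26557444 0.30126595] 14.8083
[-0.33  0.31 -0.93  2.4   1.78  1.28  2.07] [ 1.48  0.68 -1.06  2.09 -0.38  0.86  0.42]
15.63 tcp [0.539 0.055 0.218] mass [0.496 0.079 0.255] zdir [ 0.7  -0.39 -0.6 ] 0.6390944805412244 [ 0.2  0.1 -3.3]
STOP
```

```bash
python3 - <<'E'
from h import *
from workcell import *
q=get_state()["qpos"].copy()
q[1]-=.4
qc=np.array([1.48,.2,-1.06,2.09,-.38,.86,.42])
for k,q in enumerate([q]+[q+(qc-q)*j/5 for j in (1,2,3,4,5)]):
    manip.move_joints(q);s=get_state();M=Ro.from_rotvec(s["eef_rot"]).as_matrix()
    g=s["ee_pos"]-.062*M[:,2];tip=s["ee_pos"]-.04*M[:,2]
    print(round(s["t"],2),"tcp",s["ee_pos"].round(3),"mass",g.round(3),"zdir",M[:,2].round(2),s["finger_gap"],s["contact_force"].round(1))
    if g[2]<.1 or (max(g[0],tip[0])>.44 and g[2]<.36 and tip[1]<.05): print("STOP");break
E
```

```text
16.45 tcp [0.517 0.055 0.432] mass [0.463 0.078 0.45 ] zdir [ 0.88 -0.38 -0.28] 0.6403142604299152 [ 1.2 -1.2 -3.5]
17.15 tcp [ 0.458 -0.078  0.313] mass [ 0.424 -0.041  0.35 ] zdir [ 0.54 -0.6  -0.59] 0.6386460394866632 [ 0.2  1.  -2.8]
17.68 tcp [ 0.37  -0.122  0.221] mass [ 0.36  -0.09   0.273] zdir [ 0.17 -0.52 -0.84] 0.6398099556795022 [ 0.  -0.8 -2.7]
18.18 tcp [ 0.322 -0.098  0.171] mass [ 0.324 -0.085  0.231] zdir [-0.04 -0.22 -0.97] 0.6385566983432738 [-0.4  0.5 -2.7]
18.67 tcp [ 0.344 -0.066  0.169] mass [ 0.343 -0.075  0.231] zdir [ 0.01  0.13 -0.99] 0.6397229387695185 [-0.2  1.2 -4.1]
19.16 tcp [ 0.42  -0.092  0.214] mass [ 0.401 -0.114  0.269] zdir [ 0.29  0.35 -0.89] 0.6408818090791212 [-0.7  0.6 -2.9]
```

```bash
python3 - <<'E'
from h import *
from workcell import *
a=85;st=np.array([.527,-.075])
dr=np.array([np.cos(np.radians(a)),np.sin(np.radians(a))])
manip.goto(*pose([.43,-.17,.17],a,40,-1,.062))
p,r=pose([*(st-.07*dr),.135],a,40,-1,.062)
manip.goto(p,r);manip.hold(.15)
s=get_state();print(s["t"],(s["ee_pos"]-p).round(4),s["finger_gap"],s["contact_force"].round(1),s["qpos"].round(2))
snap("wrist","w_pre")
z=np.load("pics/w_pre.npz");P=pts(z,z["d"])
m=(cv2.inRange(cv2.cvtColor(z["im"],cv2.COLOR_RGB2HSV),(8,70,60),(32,255,255))>0)&(P[...,2]>.13)&(z["d"]>0)
q=P[m];zt=np.median(q[:,2]);t=q[abs(q[:,2]-zt)<.004]
k=np.linalg.lstsq(np.c_[t[:,:2],np.ones(len(t))],t[:,2],rcond=None)[0];print("ztop",zt,"slopes",np.degrees(np.arctan(k[:2])).round(1))
c,R,_,H=disc(z,st-.07*dr,zt,.028);print("mass",c,R,"planned",st-.07*dr);print(H)
print("small",*disc(z,st,.09,.022))
E
```

```text
20.6833 [-0.0005 -0.0007  0.0009] 0.6377772119974447 [-0.4  0.5 -2.7] [ 1.17  0.95 -0.94  1.68 -0.12  1.08  0.36]
ztop 0.1432648158343544 slopes [-0.1 -0.1]
mass [ 0.52009581 -0.14212295] 0.028416285291314125 planned [ 0.5208991  -0.14473363]
[384 399 410 434 448 464 470 474 473 477 471 457 447 430 414 401 382 362
 348 335 320 313 301 289 240  36   0  30 240 290 303 310 317 335 348 364]
small [ 0.52735077 -0.07768297] 0.023334002122282982 0.08987168037966514 [75 53 29 28 29 45 82 82 79 78 33  8  0  0  0 58 74 75 73 70 68 62 55 39
  7  0  0  0 11 48 58 68 69 70 72 74]
```

View pics/w_pre.png

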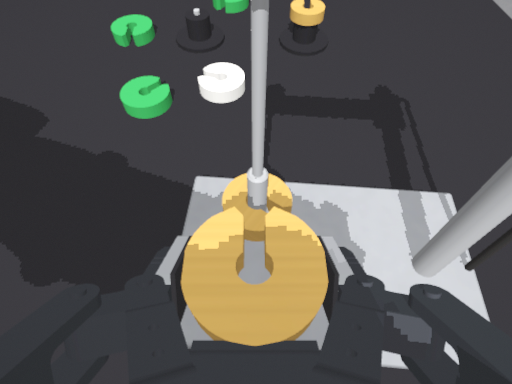

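The view shows the held mass at (255,270) with its slot aimed at the neck (col ~258). The small mass behind it is at (257,200), its slot facing about −52°. I measure the neck axis in this same view.

```bash
python3 - <<'E'
from h import *
z=np.load("pics/w_pre.npz");P=pts(z,z["d"]);g=cv2.cvtColor(z["im"],cv2.COLOR_RGB2GRAY).astype(float)
a=np.radians(85);dr=np.array([np.cos(a),np.sin(a)]);lt=np.array([-np.sin(a),np.cos(a)])
c=np.array([.5201,-.1421])
cam=-z["R"].T@z["t"]
for r in list(range(20,160,20))+[176,184,192]:
    ok=(g[r,235:285]>90)&(g[r,235:285]<185)&(np.linalg.norm(P[r,235:285,:2]-[.527,-.077],axis=-1)<.02)&(P[r,235:285,2]>.093)
    u=np.nonzero(ok)[0]+235
    if len(u)<4: print(r,len(u));continue
    um=(u.min()+u.max())/2
    w=cast(z,[um,r],.0)[0]-cam
    al0=np.dot(cam[:2]-c,dr);q=np.median(P[r,u[len(u)//2-1:u.size//2+2]],0)
    rad=.003 if r<165 else .006
    al=np.dot(q[:2]-c,dr)+rad
    k=(al-al0)/np.dot(w[:2],dr);X=cam+k*w
    print(r,u.min(),u.max(),"lat %.4f along %.4f z %.4f"%(np.dot(X[:2]-c,lt),al,X[2]), X[:2].round(4))
E
```

```text
20 251 268 lat -0.0018 along 0.0656 z 0.2023 [ 0.5276 -0.0769]
40 251 267 lat -0.0017 along 0.0656 z 0.1950 [ 0.5275 -0.0769]
60 252 266 lat -0.0018 along 0.0655 z 0.1870 [ 0.5276 -0.0771]
80 252 265 lat -0.0017 along 0.0656 z 0.1779 [ 0.5275 -0.0769]
100 252 265 lat -0.0018 along 0.0653 z 0.1679 [ 0.5276 -0.0772]
120 252 264 lat -0.0017 along 0.0655 z 0.1562 [ 0.5275 -0.077 ]
140 252 263 lat -0.0016 along 0.0658 z 0.1427 [ 0.5274 -0.0767]
176 0
184 247 267 lat -0.0016 along 0.0665 z 0.1048 [ 0.5275 -0.076 ]
192 248 266 lat -0.0017 along 0.0663 z 0.0968 [ 0.5276 -0.0762]
```

```bash
cat > ins.py <<'E'
from h import *
from workcell import *
a=np.radians(85);dr=np.array([np.cos(a),np.sin(a),0]);lt=np.array([-np.sin(a),np.cos(a),0])
def rep(n):
    s=get_state();print(n,round(s["t"],2),s["ee_pos"].round(4),"f",s["contact_force"].round(1),"gap",round(s["finger_gap"],3));return s
E
python3 - <<'E'
from ins import *
s=rep("start");p=s["ee_pos"]
manip.line_to(p-.0017*lt+.02*dr,None,.06)
f=manip.line_to(p-.0017*lt+.0657*dr,None,.04,threshold=4);print(f)
manip.hold(.15);s=rep("adv");print("along",np.dot(s["ee_pos"]-p,dr),"lat",np.dot(s["ee_pos"]-p,lt))
if not f:
    p=s["ee_pos"];f=manip.line_to(p+[0,0,-.018],None,.025,threshold=4)
    manip.hold(.1);s=rep("down %s"%f)
snap("wrist","w_ins")
E
```

```text
start 20.73 [ 0.5245 -0.0983  0.0958] f [ 0.  -0.1 -2.8] gap 0.641
False
adv 22.64 [ 0.532  -0.0333  0.0958] f [ 0.   1.1 -2. ] gap 0.634
along 0.06541660425013208 lat -0.001807293118660708
down False 23.62 [ 0.5321 -0.0333  0.0779] f [-0.8 -0.1 -2.7] gap 0.637
```

View pics/w_ins.png

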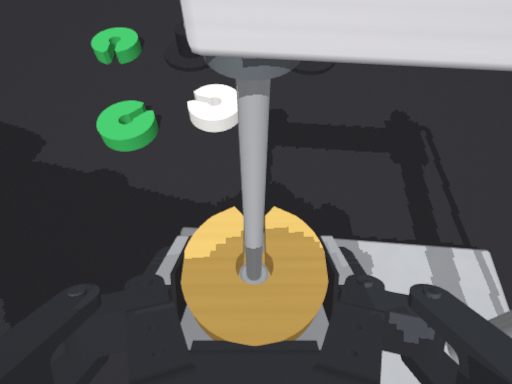

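The thick stem's shoulder stands inside the hole (255,270) and there is no contact force, so the mass is already 8 mm down over the thick part. I continue to the seat.

```bash
python3 - <<'E'
from ins import *
p=rep("s")["ee_pos"]
f=manip.line_to(p+[0,0,-.0145],None,.03,threshold=4);rep("a %s"%f)
if not f:
    f=manip.line_to(p+[0,0,-.0225],None,.012,threshold=2.5);s=rep("b %s"%f)
    manip.hold(.15);s=rep("hold");print("descended",p[2]-s["ee_pos"][2])
    snap("wrist","w_seat")
    z=np.load("pics/w_seat.npz");P=pts(z,z["d"])
    m=(cv2.inRange(cv2.cvtColor(z["im"],cv2.COLOR_RGB2HSV),(8,70,60),(32,255,255))>0)&(z["d"]>0)&(P[...,2]>.08)
    print("ztop",np.median(P[m][:,2]))
E
```

```text
s 23.67 [ 0.5321 -0.0333  0.0779] f [ 0.4 -0.9 -2.6] gap 0.639
a False 24.29 [ 0.5321 -0.0332  0.0634] f [-0.1 -1.  -2.2] gap 0.637
b True 24.76 [ 0.5322 -0.0333  0.0588] f [-1.6 -1.5  5.2] gap 0.636
hold 24.91 [ 0.5322 -0.0333  0.0588] f [-0.9 -0.9  4.7] gap 0.638
descended 0.019095418557670885
ztop 0.10593702115482852
```

```bash
python3 - <<'E'
from ins import *
p=rep("s")["ee_pos"]
manip.line_to(p+[0,0,.0004],None,.01);rep("relax")
claw.ungrasp();manip.hold(.1);s=rep("open")
M=Ro.from_rotvec(s["eef_rot"]).as_matrix();p=s["ee_pos"]
f=manip.line_to(p-.03*M[:,2],None,.06,threshold=6);rep("back1 %s"%f)
if not f:
    manip.line_to(p-.11*M[:,2],None,.12);manip.hold(.3);rep("back2")
snap("wrist","w_end");snap("top","t_end")
z=np.load("pics/w_end.npz")
print("mass",*disc(z,[.527,-.077],.106,.028))
P=pts(z,z["d"]);m=(cv2.inRange(cv2.cvtColor(z["im"],cv2.COLOR_RGB2HSV),(8,70,60),(32,255,255))>0)&(abs(P[...,2]-.106)<.006)&(np.linalg.norm(P[...,:2]-[.527,-.077],axis=-1)<.03)
t=P[m];k=np.linalg.lstsq(np.c_[t[:,:2],np.ones(len(t))],t[:,2],rcond=None)[0];print("slopes deg",np.degrees(np.arctan(k[:2])).round(2))
E
```

```text
s 24.96 [ 0.5322 -0.0333  0.0588] f [-1.9 -1.   4.8] gap 0.638
relax 25.27 [ 0.532  -0.0334  0.0589] f [-0.1 -0.6 -2.4] gap 0.639
open 25.78 [ 0.5322 -0.0333  0.0593] f [-0.2 -0.3 -0.2] gap 0.999
back1 False 26.43 [ 0.5302 -0.0562  0.0786] f [-0.   1.  -1.5] gap 0.997
back2 27.55 [ 0.5248 -0.1167  0.1298] f [-0.6  0.3  0.9] gap 1.003
mass [ 0.52761394 -0.07901565] 0.02943708375096321 0.10585324409859329 [ 96  97 101 104 104 106 107 110 110 110 108 106 103 103 102 100  96  92
  93  89  89  86  81  75  65  12   0  12  60  70  79  87  89  89  93  93]
slopes deg [0.13 1.14]
```

View pics/w_end.png

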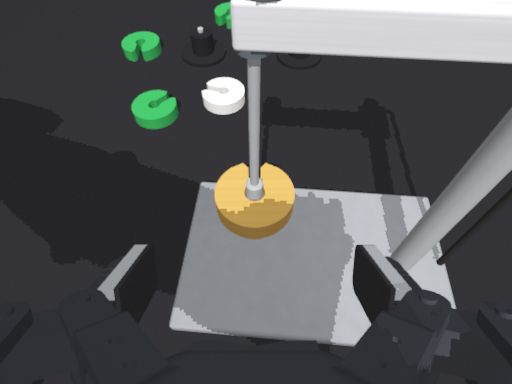

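The large mass lies flat on the small one at (255,195), its top at 0.106 m as it should be. Its slot points to about 85° (the small one's is at −52°), and the gripper is clear.

```bash
python3 -c "
from workcell import *
print(manip.sign_off(),get_state()['t'])"
```

```text
the job is handed in; nothing more can be done
the job is handed in; nothing more can be done
```

The large mass lies flat on the small hanging mass, released, with its slot about 137° from the small mass's slot; the robot was clear and the job was handed in after about 28 s of the 48 s.

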